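# Feel a plate gap with a taper blade under a balanced dead weight

### The arm

A 6-joint arm with a two-finger parallel gripper is mounted at the origin on a cart in front of the work surface, level with it; the furniture and walls round the work are solid. World frame = base frame: x ahead of the robot, y to its left, z up, the work surface at z = 0. Lengths are in mm, angles in degrees, forces in N, time in s.
With the tool pointing down it reaches from about 300 to 850 mm from the base axis. Payload 4.2 kg.
Tool frame: the origin (TCP) lies between the finger pads; the fingertips stand ahead of it and the grasp point (between the pads) lies 3 mm ahead of it (nose_length is the z of the fingertips in the tool frame, in mm); z points along the fingers, y is the line along which they close (so a half turn about z gives the same grasp; the last joint's range is limited). The gripper opens to 91 mm and grips with 3 to 60 N. Pads are 32 mm wide; open, the fingers measure 118 mm over their backs; the gripper's body (76 mm by 178 mm) begins 60 mm behind the grasp point.
Start: joints at [62.51, 18.312, 89.639, -0, 72.044, -1.146], TCP at [255.171, 515.295, 235.976] pointing down, gripper open.
Joint ranges: [-177.97, 177.97], [-48.28, 115.42], [12.27, 149.76], [-77.06, 257.06], [2.81, 150.46], [-146.56, 146.56]. Speed limits (degrees/s): [147.25, 147.25, 180, 180, 180, 180].

### API

Orientations are given as [roll, pitch, yaw] about the fixed x, y, z axes, in that order (R = Rz(yaw) Ry(pitch) Rx(roll)).
In Python, from workcell import state, grab_frame, camera_params, job_done, nose_length gives the robot as it stands.
- The arm moves only by the tool step_arm, never from a script. Its argument "plan" is a list that holds one entry, the list of rows, each a list of 5 numbers: the shift along the tool's x, y, z in cm, then the turn about the tool's z in rad, then the opening, from 0 (shut) to 1 (fully open). In form: [[[x, y, z, turn, gripper], ...]]. A call has 1 to 20 rows; each row is the pose to reach, as a shift and turn from the pose commanded when the call began, along the tool's axes at that moment; what a row does not reach only later rows make up. A row lasts 1/8 s, in which the tool goes at most 62.5 mm and 10.7 degrees, less where a joint would pass 70% of its speed; a pose out of reach is approached as far as the arm can. A call with a gripper value outside its range is refused whole. The fingers move at their own pace and stop on an object; "newtons" is the grip in N (left out, the last holds). Time passes only in rows, so rows that repeat a pose let the fingers close. It gives the time, the measured TCP pose, the force, the opening and the grip force at its end, in the units of the state.
- state(): the state, without advancing time (a new reading comes with each control period).
- grab_frame(name): name is "scene" or "top" or "wrist"; returns the picture (400x640x3 uint8, blue, green, red); there is no depth.
- camera_params(name): a dict with "camera_matrix" (3x3 intrinsics, pixels), "R" (3x3) and "t" (3): a world point X has camera coordinates R X + t; the wrist camera has in their place "mount" (4x4, takes a point from camera to tool coordinates, whose origin is the TCP and whose axes are the flange's). Camera axes: x right, y down, z forward; pixel columns grow to the right and rows downward; lengths in mm; the calibration is good to about 2 mm. A picture is of the moment at which its call begins: read the wrist's pose just before it. camera_params takes no time and is no camera call.
- job_done(): hands the job in; it is judged then, once.
The state is a dict: "time_s": time; "qpos": joint angles; "qvel": joint speeds; "effort": joint torques, N m; "ee_pos": TCP position; "ee_rot": TCP orientation; "force": force on the tool from outside, world axes, zero at the start; "torque": the same for the moment, N m; "gripper_width": finger opening in mm; "gripper_force": force on a finger pad.
Only numpy, scipy, OpenCV 4.12 (cv2) and the standard library are available. Lean on these libraries where they do the work, as an engineer would, in place of code of your own. Each camera call takes 0.05 s, during which the arm holds its last target. There are 200 camera calls.

### The job

First balance the round steel weight on the small dome on top of the gap gauge's floating upper plate and let go of it, so that the plate is loaded. Then take the taper blade by its handle, lay it flat on the long lower plate and slide it, thin end first and straight, into the gap under the upper plate until it drags snugly (upper plate riding on the blade), without wedging the plate far up. Finish while still holding the blade still at that depth; do not let go of it, keep the weight balanced and leave the other things where they are.

Things in the scene. Friction and masses are not known exactly. Their poses are not given: they have to be found in the camera images.
- weight_center (a point): plain round steel weight, 46 mm diameter, 26 mm tall, about 0.34 kg, standing flat on the bench beside the gauge; point at its centre, 13 mm above its flat underside; z up. It starts on either side (left or right), the blade on the other
- blade_handle (a point): taper blade's handle: upright grey block 34 (x) x 14 (y) x 36 mm, to be gripped across the 14 mm. Point: its centre, 18 mm above the blade's flat underside. x points to the thin end, z up. The steel blade starts 17 mm ahead of the point, is 88 mm long, 22 mm wide, flat below, sloping on top: 6.9 mm thick at the handle, 2.5 mm at the tip (0.5 mm per 10 mm). 90 g, lies flat on the bench
- blade_tip (a point): middle of the blade's thin end, on its underside, 105 mm along x from the handle's centre; axes as the handle's. Pressing the blade down on the lower plate makes a drag of its own, which is not yet the snug fit
- slot_mouth (a point): point on top of the fixed gap gauge's lower plate, below the upper plate's front edge, 20 mm above the bench; x points into the gap, z up. The lower plate is a steel bar 36 mm wide, from 53 mm in front of the point to 44 mm behind. The gap is 3.5 to 5 mm, different each time; the upper plate (60 mm wide, 44 mm along x) has an upturned lip 12 mm further forward; its mouth is about 9 mm high
- dome_top (a point): top of the steel dome (50 mm radius of curvature, 34 mm across, 3 mm high) on the middle of the floating upper plate, 22 mm behind the slot mouth along x and 13 mm above the plate's underside; axes as the slot mouth's. The weight's flat underside balances here when centred within about 6 mm
- upper_plate (a joint): height in m of the floating upper plate above its stop collars: 0 resting, up to 0.006. It slides freely, weighs 0.2 kg; with the weight on, it presses with about 5.4 N. When the blade's taper meets its front edge (tip 20 to 50 mm past the slot mouth) it is carried by the blade and pushing on takes several N; each further 10 mm lifts it 0.5 mm
- gauge_base: the gauge's fixed base, 96 x 116 mm, with the lower plate; origin on the bench under the dome, axes as the slot mouth's; two short columns, 34 mm tall, stand 46 mm to each side of the middle
- puck_a: bystander: black round part on a white octagonal tray, 69 x 69 x 34 mm, on the right of the gauge, farther off; origin under its centre
- puck_b: bystander: like the one before, on the right of the gauge, nearer
- tray_a: bystander: empty white octagonal tray, 69 x 69 x 9 mm, in front of the gauge; origin under its centre
Things that resemble listed ones, but are neither listed nor needed, are in the scene too. What is shaped like the part that bears weight_center but red is not meant.

How it is judged (in metres and radians):
On the way, in this order (a step that is already met when the one before it is completed fails the run):
1. the weight stands balanced on the dome, let go, before the blade is under the plate (contact force between weight and upper_plate above 1 N and angle between weight_center's own z axis and vertical below 0.25 rad and contact force between the fingers and weight below 0.1 N and horizontal distance between weight_center and dome_top below 0.012 m and linear speed of weight below 0.03 m/s and contact force between blade and upper_plate below 0.1 N), for 0.5 s.
2. the blade's thin end is in the gap under the upper plate (x of blade_tip in the frame of slot_mouth above 0.006 m and y of blade_tip in the frame of slot_mouth between -0.02 and 0.02 m and z of blade_tip in the frame of slot_mouth between -0.003 and 0.003 m), for 0.1 s.
At the end, for the whole second after the job is handed in: Weight balanced on the dome, untouched, at rest, tilt under 14 deg. Blade flat (4 deg), straight (11 deg), within 15 mm of the middle, tip over 12 mm past the mouth, on the lower plate, loaded over 2.5 N by the upper plate, which is raised under 1.8 mm; gripped and still (contact force between weight and upper_plate above 1 N and angle between weight_center's own z axis and vertical below 0.25 rad and contact force between the fingers and weight below 0.1 N and horizontal distance between weight_center and dome_top below 0.012 m and linear speed of weight below 0.03 m/s and contact force between blade and upper_plate above 2.5 N and contact force between blade and gauge_base above 0.5 N and value of joint upper_plate below 0.0018 m and x of blade_tip in the frame of slot_mouth above 0.012 m and y of blade_tip in the frame of slot_mouth between -0.015 and 0.015 m and z of blade_tip in the frame of slot_mouth below 0.003 m and angle between the x axis of blade_tip and the x axis of slot_mouth, either way round below 0.2 rad and angle between blade_handle's own z axis and vertical below 0.07 rad and contact force between the fingers and blade above 1.5 N and linear speed of blade below 0.01 m/s); the arm keeps its last pose, push and grip.
It fails at once if the blade is forced in so far that the upper plate rises more than 2.5 mm (value of joint upper_plate above 0.0025 m).
It fails at once if a bystander is pushed more than 25 mm (distance of any of puck_a, puck_b, tray_a from where it was at the start of the episode above 0.025 m).
It also fails if it takes over 64 s, if anything falls off the work surface, if the arm or the gripper's body presses on something with over 40 N, if the wrist force passes 120 N, or if a joint passes its speed limit or range.

## Working session

There is one attempt and no reset: what is moved stays moved. The work goes in short steps, Python scripts to look and compute and a tool call to move; the robot and the scene stay as the last step left them, time stands still between calls to the robot, and variables do not carry over. Pictures are saved under pics/ and viewed, at most 12 in all, crops included, and the job is handed in when it is done.

Besides the shell and the picture viewer there is one more tool, called after "Emit:" as name(argument=value, ...) on one line, values as JSON. step_arm: Moves the arm, as the interface text tells. Its arguments: {"type":"object","properties":{"plan":{"type":"array","items":{"type":"array","items":{"type":"array","items":{"type":"number"}}}},"newtons":{"type":"number"}},"required":["plan"]}

```bash
mkdir -p pics; ls; python3 - <<'E'
from workcell import *
import cv2
s=state();print(s,nose_length)
for n in ("scene","top"):
    cv2.imwrite(f"pics/{n}0.png",grab_frame(n)); print(n,camera_params(n))
print(camera_params("wrist"))
E
```

```text
pics
{'time_s': 0.0, 'qpos': array([ 6.25093010e+01,  1.83498292e+01,  8.97083159e+01,  8.93442652e-04,
        7.20416332e+01, -1.14768388e+00]), 'qvel': array([-0.0201775 ,  0.00136823, -0.07794221,  0.02303586,  0.07802121,
       -0.07511848]), 'effort': array([-9.18880323e-04, -4.12445748e+01, -2.31980091e+01,  7.26771913e-02,
        4.55685973e-02, -1.54799482e-04]), 'ee_pos': array([254.94521578, 514.86254709, 235.12545708]), 'ee_rot': array([-1.79900259e+02, -2.84777267e-03,  1.53656706e+02]), 'force': array([-0.69027571,  0.04329535, -0.41905357]), 'torque': array([-0.03909759,  0.02859417,  0.0434299 ]), 'gripper_force': 0.0, 'gripper_width': 91.41277452952698} 22.0
scene {'camera_matrix': array([[394.44565995,   0.        , 320.17762578],
       [  0.        , 394.44565995, 202.80554052],
       [  0.        ,   0.        ,   1.        ]]), 'R': array([[ 0.45159869, -0.89195516, -0.02178565],
       [-0.55882651, -0.26373161, -0.78623061],
       [ 0.69553689,  0.36723511, -0.61754904]]), 't': array([-255.71077032,  345.81709943,  519.7035952 ])}
top {'camera_matrix': arr
[... 182 characters left out ...]
903013 ,  0.00357729],
       [-0.96857445, -0.13659401, -0.20785961],
       [ 0.20633228,  0.02540483, -0.97815213]]), 't': array([-78.98470022, 519.2857184 , 830.83358493])}
{'camera_matrix': array([[314.52727525,   0.        , 323.50792424],
       [  0.        , 314.52727525, 205.53993897],
       [  0.        ,   0.        ,   1.        ]]), 'mount': array([[ 5.58878071e-04, -9.66323132e-01, -2.57331093e-01,
         7.17862417e+01],
       [ 9.99999790e-01,  4.55841797e-04,  4.60058981e-04,
         1.55401420e+00],
       [-3.27263368e-04, -2.57331296e-01,  9.66323185e-01,
        -1.49490450e+02],
       [ 0.00000000e+00,  0.00000000e+00,  0.00000000e+00,
         1.00000000e+00]])}
```

View pics/top0.png

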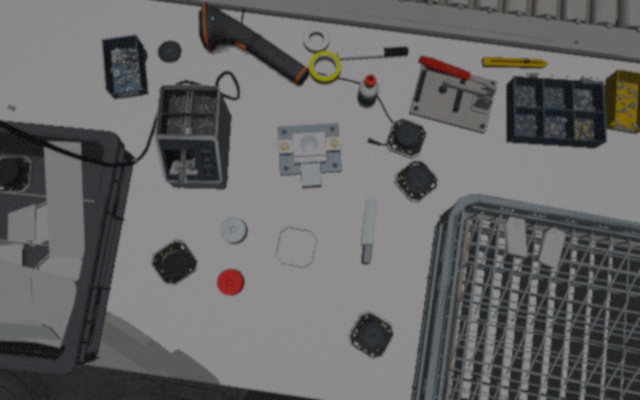

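View pics/scene0.png

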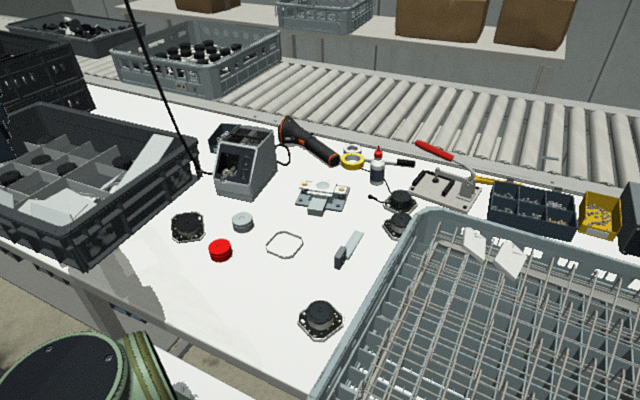

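The top view shows the weight at (233,230), the blade with its handle at (366,252) and tip at (371,200), and the gauge at (310,150) with its lower plate pointing down to (312,185). Tray_a is at (296,246) and the red decoy at (230,282). Next I'll zoom in.

```bash
cat > h.py <<'E'
from workcell import *
import numpy as np, cv2
from scipy.spatial.transform import Rotation as Ro
def cam(n):
    p=camera_params(n); K=p["camera_matrix"]
    if n=="wrist":
        s=state(); M=p["mount"]; Rt=Ro.from_euler("xyz",s["ee_rot"],degrees=True).as_matrix()
        Rc=Rt@M[:3,:3]; c=Rt@M[:3,3]+s["ee_pos"]; return K,Rc.T,-Rc.T@c
    return K,p["R"],p["t"]
def ray(C,uv,z):
    K,R,t=C; d=R.T@np.linalg.inv(K)@np.array([uv[0],uv[1],1.]); c=-R.T@t
    return c+d*(z-c[2])/d[2]
def proj(C,X):
    K,R,t=C; q=K@(R@np.asarray(X,float)+t); return q[:2]/q[2]
E
python3 - <<'E'
from h import *
im=cv2.imread("pics/top0.png"); C=cam("top")
c=im[110:290,200:400]
cv2.imwrite("pics/topc.png",cv2.resize(c,None,fx=4,fy=3.3333,interpolation=cv2.INTER_CUBIC))
for n,uv,z in [("weight",(233,229),26),("handle",(366.5,251),36),("tip",(371.5,200),2),("dome",(309,144),37),("lowerfront",(312,186),20),("tray",(296,246),9),("red",(230,281),26)]:
    print(n,ray(C,uv,z).round(1))
E
```

```text
weight [456.4 137.   26. ]
handle [ 449.4 -103.5   36. ]
tip [ 549.1 -104.3    2. ]
dome [629.5  24.3  37. ]
lowerfront [555.9   8.4  20. ]
tray [443.8  21.8   9. ]
red [365.  126.2  26. ]
```

View pics/topc.png

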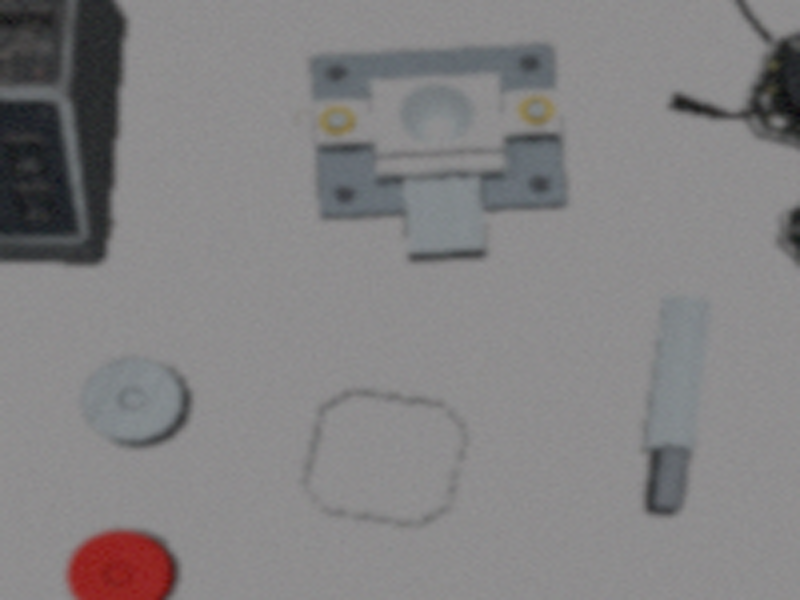

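```bash
python3 - <<'E'
from h import *
C=cam("top")
f=lambda u,v,z: ray(C,(200+u/4,110+v/3.3333),z)
L=f(338,120,34);Rr=f(537,109,34); d=L-Rr; print("cols",L.round(1),Rr.round(1),"mid",((L+Rr)/2).round(1),np.linalg.norm(d),"yaw",np.degrees(np.arctan2(-d[0],d[1])))
a=f(322,217,8);b=f(566,206,8); d=a-b;print("base",np.linalg.norm(d),np.degrees(np.arctan2(-d[0],d[1])))
print("dome",f(437,112,37).round(1),"lowerfront",f(447.5,249,20).round(1))
t=f(684,298,2);h=f(672,447,6.9);d=t-h;print("blade",t.round(1),h.round(1),np.linalg.norm(d),np.degrees(np.arctan2(d[1],d[0])))
print("weight",f(134,400,26).round(1))
s=state();print(s["ee_pos"],s["ee_rot"])
E
```

```text
cols [620.3  68.5  34. ] [639.4 -21.1  34. ] mid [629.9  23.7  34. ] 91.69915945583361 yaw 12.023046395857858
base 114.21018307566943 11.239194001869713
dome [630.3  24.   37. ] lowerfront [558.3   9.   20. ]
blade [ 550.1 -103.3    2. ] [ 465.7 -107.2    6.9] 84.62809351829144 2.6609232261934928
weight [454.7 135.8  26. ]
[254.95737621 514.91565832 235.20699592] [-1.79908952e+02 -2.18457011e-03  1.53657824e+02]
```

Emit:
step_arm(plan=[[[-34.7,-25.1,0,-0.664,1],[-34.7,-25.1,0,-0.664,1],[-34.7,-25.1,0,-0.664,1],[-34.7,-25.1,0,-0.664,1],[-34.7,-25.1,0,-0.664,1],[-34.7,-25.1,0,-0.664,1],[-34.7,-25.1,0,-0.664,1],[-34.7,-25.1,0,-0.664,1],[-34.7,-25.1,10,-0.664,1],[-34.7,-25.1,10,-0.664,1],[-34.7,-25.1,10,-0.664,1],[-34.7,-25.1,10,-0.664,1]]])

```text
time_s: 1.6
ee_pos: [455.6, 137.3, 137.2]
ee_rot: [180.0, 0.1, -168.2]
force: [-0.2, -0.1, 0.5]
gripper_width: 91.4
gripper_force: 0.0
```

```bash
python3 - <<'E'
from h import *
s=state();C=cam("wrist");im=grab_frame("wrist");cv2.imwrite("pics/w1.png",im)
print(s["time_s"],s["ee_pos"],s["ee_rot"],proj(C,[455,136,26]),proj(C,[630,24,37]))
E
```

```text
1.6 [455.55730612 137.3324746  137.23709128] [ 1.79976159e+02  1.30341387e-01 -1.68247703e+02] [320.96451438 205.99374237] [167.64911415 360.39648123]
```

View pics/w1.png

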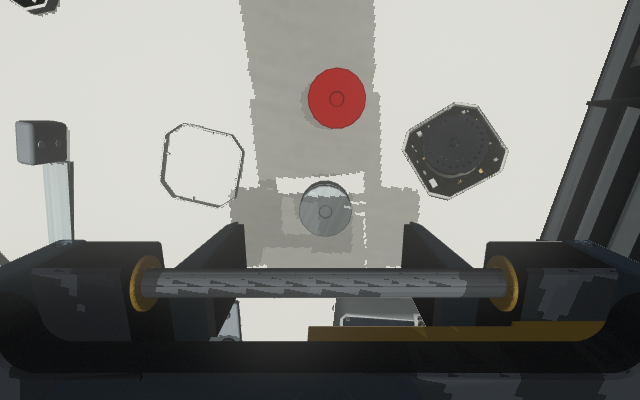

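The wrist view has the weight's top centre at about (325,212), between the fingers, with the blade handle at (40,140).

```bash
python3 - <<'E'
from h import *
C=cam("wrist");im=cv2.imread("pics/w1.png")
print("w",ray(C,(325,212),26).round(1))
g=cv2.cvtColor(im,cv2.COLOR_BGR2GRAY)[170:245,290:360]
c=cv2.HoughCircles(cv2.medianBlur(g,3),cv2.HOUGH_GRADIENT,1,100,param1=80,param2=12,minRadius=22,maxRadius=32)
print(c); 
for a in c[0]: print(ray(C,(a[0]+290,a[1]+170),26).round(1), a[2])
s=state();R=Ro.from_euler("xyz",s["ee_rot"],degrees=True).as_matrix()
print("tool delta",(R.T@(ray(C,(325,212),26)-s["ee_pos"])).round(1))
E
```

```text
w [460.1 140.5  26. ]
[[[35.5 37.5 27. ]]]
[456.1 140.1  26. ] 27.0
tool delta [ -4.4   2.2 111.7]
```

Emit:
step_arm(plan=[[[-0.35,0.2,5,0,1],[-0.35,0.2,9,0,1],[-0.35,0.2,11.0,0,1],[-0.35,0.2,11.0,0,1],[-0.35,0.2,11.0,0,1],[-0.35,0.2,11.0,0,0.3],[-0.35,0.2,11.0,0,0.3],[-0.35,0.2,11.0,0,0.3],[-0.35,0.2,11.0,0,0.3],[-0.35,0.2,11.0,0,0.3],[-0.35,0.2,11.0,0,0.3]]], newtons=25)

```text
time_s: 3.02
ee_pos: [457.7, 139.1, 25.9]
ee_rot: [180.0, -0.0, -168.3]
force: [-0.5, 0.7, 1.0]
gripper_width: 45.7
gripper_force: 25.0
```

Emit:
step_arm(plan=[[[0,0,-5,0,0.3],[0,0,-11,0,0.3],[-5,-4,-11,0,0.3],[-10,-7,-11,0,0.3],[-15,-11,-11,0,0.3],[-20.6,-14.8,-11,0,0.3],[-20.6,-14.8,-11,0,0.3],[-20.6,-14.8,-11,0,0.3],[-20.6,-14.8,-11,0,0.3]]])

```text
time_s: 4.15
ee_pos: [687.8, 36.7, 135.5]
ee_rot: [180.0, -0.1, -168.3]
force: [-0.4, -0.4, -3.7]
gripper_width: 45.6
gripper_force: 25.0
```

```bash
python3 - <<'E'
from h import *
s=state();C=cam("wrist");im=grab_frame("wrist");cv2.imwrite("pics/w2.png",im)
print(s["time_s"],s["ee_pos"],s["ee_rot"],s["gripper_width"],proj(C,[630,24,37]))
E
```

```text
4.15 [687.82887905  36.66002349 135.50314876] [ 1.79957520e+02 -1.30065876e-01 -1.68254230e+02] 45.555579931136315 [321.42452103 137.78270155]
```

View pics/w2.png

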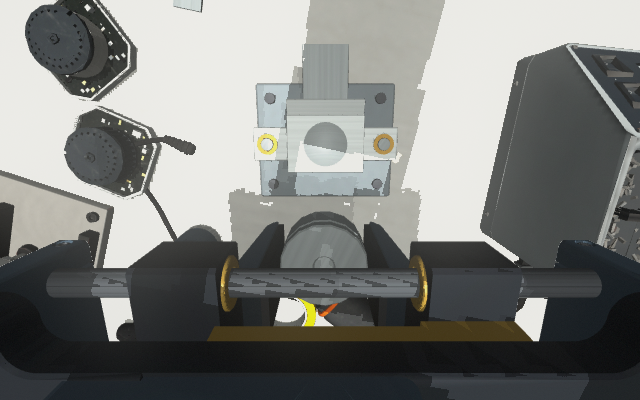

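The wrist view shows the dome at about (325,144) and the gauge square to the image, with the held weight's centre mark near (323,262). I'll zoom in on both to refine these points.

```bash
python3 - <<'E'
from h import *
im=cv2.imread("pics/w2.png")
a=cv2.resize(im[110:180,250:400],None,fx=5,fy=4,interpolation=cv2.INTER_CUBIC)
b=cv2.resize(im[205:275,250:400],None,fx=5,fy=4,interpolation=cv2.INTER_CUBIC)
cv2.imwrite("pics/w2c.png",np.vstack([a,b]))
E
```

```text
(no output)
```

View pics/w2c.png

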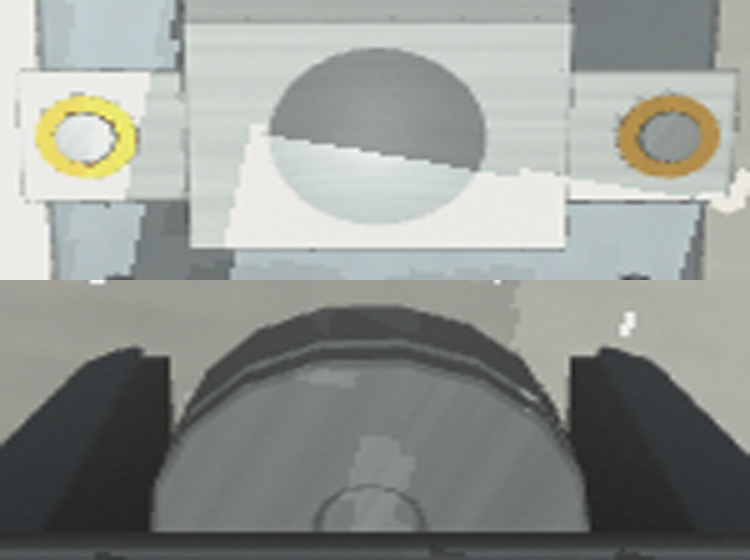

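```bash
python3 - <<'E'
from h import *
C=cam("wrist");s=state();R=Ro.from_euler("xyz",s["ee_rot"],degrees=True).as_matrix()
T=lambda uv,z:R.T@(ray(C,uv,z)-s["ee_pos"])
zt=s["ee_pos"][2]
for n,uv in [("w",(324,266.5)),("rim front",(324,220.5)),("face front",(324,225)),("left",(280.5,267)),("right",(367.5,267))]: print(n,T(uv,zt).round(1))
d=T((325.4,144),34); print("dome tool",d.round(1),"world",ray(C,(325.4,144),34).round(1), "rim w", (T((347.2,144),34)-T((303.6,144),34)).round(1))
print("lower front",ray(C,(326,44),20).round(1),T((326,44),20).round(1),"lip front edge",ray(C,(326,99),34).round(1), T((326,99),34).round(1))
print("cols",T((267,144),34),T((383,144),34))
E
```

```text
w [-1.6  1.2 -0. ]
rim front [23.4  1.2  0. ]
face front [21.   1.2  0. ]
left [ -1.9 -21.4  -0. ]
right [-1.9 23.8  0. ]
dome tool [ 54.    2.4 102. ] world [634.5  28.1  34. ] rim w [ 0.  34.3  0. ]
lower front [561.3  13.2  20. ] [128.7   2.8 116.1] lip front edge [601.5  21.6  34. ] [ 87.6   2.8 102. ]
cols [ 54.00143921 -43.51985336 101.96102794] [ 54.04924819  47.70572872 102.00864857]
```

Emit:
step_arm(plan=[[[5.5,0.13,0,0,0.3],[5.5,0.13,0,0,0.3],[5.5,0.13,3.5,0,0.3],[5.5,0.13,6,0,0.3],[5.5,0.13,6.7,0,0.3],[5.5,0.13,6.7,0,0.3],[5.5,0.13,6.7,0,0.3],[5.5,0.13,6.7,0,0.3]]])

```text
time_s: 5.2
ee_pos: [636.1, 26.1, 70.1]
ee_rot: [-180.0, 0.1, -168.3]
force: [0.0, 0.3, -3.1]
gripper_width: 45.5
gripper_force: 25.0
```

Emit:
step_arm(plan=[[[0,0,0,0,0.3],[0,0,0,0,0.3],[0,0,0,0,0.3],[0,0,0,0,0.3]]])

```text
time_s: 5.7
ee_pos: [635.4, 26.0, 68.9]
ee_rot: [180.0, -0.0, -168.3]
force: [-0.0, 0.1, -3.1]
gripper_width: 45.6
gripper_force: 25.0
```

Emit:
step_arm(plan=[[[0.15,0.12,0.2,0,0.3],[0.15,0.12,0.3,0,0.3],[0.15,0.12,0.3,0,0.3],[0.15,0.12,0.3,0,0.3],[0.15,0.12,0.3,0,0.3]]])

```text
time_s: 6.32
ee_pos: [633.7, 26.9, 66.0]
ee_rot: [180.0, 0.0, -168.3]
force: [-0.2, -0.3, -4.1]
gripper_width: 45.6
gripper_force: 25.0
```

```bash
python3 - <<'E'
from h import *
s=state();C=cam("wrist");im=grab_frame("wrist");cv2.imwrite("pics/w3.png",im)
print(s["time_s"],s["ee_pos"],s["ee_rot"],s["force"],proj(C,[561.3,13.2,20]),proj(C,[601.5,21.6,34]))
cv2.imwrite("pics/w3c.png",cv2.resize(im[50:280,220:430],None,fx=3.5,fy=2.6,interpolation=cv2.INTER_CUBIC))
E
```

```text
6.325 [633.74083632  26.91066173  65.98585177] [ 1.79996378e+02  9.93203242e-03 -1.68300106e+02] [-0.16812824 -0.27364914 -4.05264887] [324.10349425 116.92347305] [324.20049353 189.02762558]
```

View pics/w3c.png

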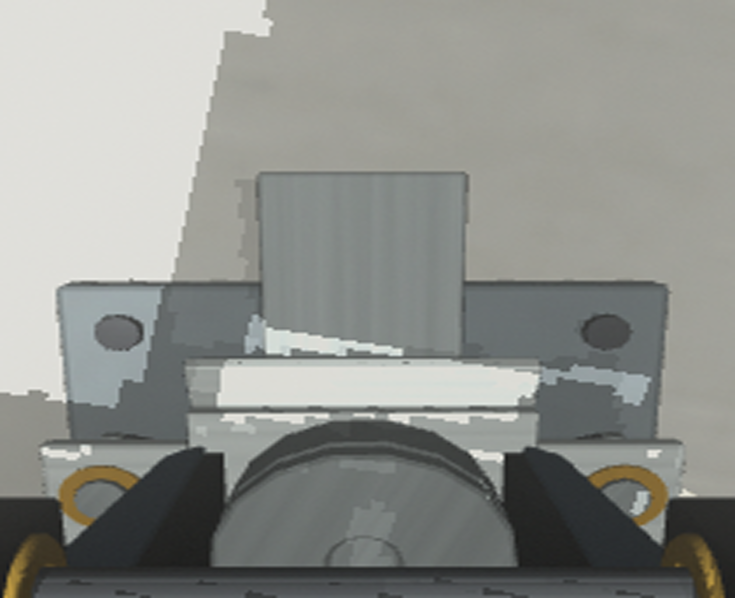

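The weight is aligned with the gauge: the lower plate's front edge at (323.7,116.2) matches the prediction to within 0.5 mm. Now I'll lower it in small steps.

Emit:
step_arm(plan=[[[0,0,0.1,0,0.3],[0,0,0.2,0,0.3],[0,0,0.2,0,0.3],[0,0,0.2,0,0.3]]])

```text
time_s: 6.88
ee_pos: [633.6, 26.9, 64.0]
ee_rot: [180.0, -0.0, -168.3]
force: [-0.8, -0.0, -3.1]
gripper_width: 45.4
gripper_force: 25.0
```

Emit:
step_arm(plan=[[[0,0,0.05,0,0.3],[0,0,0.05,0,0.3],[0,0,0.05,0,0.3]]])

```text
time_s: 7.25
ee_pos: [633.7, 26.9, 63.7]
ee_rot: [180.0, 0.0, -168.3]
force: [-0.6, 0.4, -1.4]
gripper_width: 45.4
gripper_force: 25.0
```

Emit:
step_arm(plan=[[[0,0,0.05,0,0.3],[0,0,0.05,0,0.3],[0,0,0.05,0,0.3]]])

```text
time_s: 7.62
ee_pos: [633.8, 26.9, 63.5]
ee_rot: [-180.0, 0.0, -168.3]
force: [-2.6, 0.2, 3.4]
gripper_width: 45.6
gripper_force: 25.0
```

Emit:
step_arm(plan=[[[0,0,0.05,0,0.3],[0,0,0.05,0,0.3],[0,0,0.05,0,0.3]]])

```text
time_s: 8.0
ee_pos: [633.8, 26.9, 63.4]
ee_rot: [-180.0, 0.0, -168.3]
force: [-2.9, -0.2, 6.3]
gripper_width: 45.4
gripper_force: 25.0
```

Emit:
step_arm(plan=[[[0,0,-0.06,0,0.3],[0,0,-0.06,0,0.3],[0,0,-0.06,0,0.3]]], newtons=6)

```text
time_s: 8.38
ee_pos: [633.9, 26.9, 63.3]
ee_rot: [180.0, 0.0, -168.3]
force: [-2.0, -0.5, 5.6]
gripper_width: 45.7
gripper_force: 6.0
```

Emit:
step_arm(plan=[[[0,0,-0.05,0,0.3],[0,0,-0.05,0,0.3],[0,0,-0.05,0,0.3]]])

```text
time_s: 8.75
ee_pos: [633.8, 26.9, 63.4]
ee_rot: [180.0, 0.0, -168.3]
force: [-1.1, -0.1, 2.6]
gripper_width: 46.0
gripper_force: 6.0
```

Emit:
step_arm(plan=[[[0,0,-0.03,0,0.3],[0,0,-0.03,0,0.3],[0,0,-0.03,0,0.52],[0,0,-0.03,0,0.53],[0,0,-0.03,0,0.55],[0,0,-0.03,0,0.58],[0,0,-0.03,0,0.65],[0,0,-0.03,0,0.75],[0,0,-0.03,0,0.75],[0,0,-0.03,0,0.75]]])

```text
time_s: 10.0
ee_pos: [633.7, 26.9, 63.9]
ee_rot: [180.0, 0.0, -168.3]
force: [-0.9, -0.0, 0.9]
gripper_width: 68.2
gripper_force: 0.0
```

```bash
python3 - <<'E'
from h import *
s=state();C=cam("wrist");im=grab_frame("wrist");cv2.imwrite("pics/w4.png",im)
print(s["time_s"],s["ee_pos"],s["force"],s["gripper_width"])
cv2.imwrite("pics/w4c.png",np.hstack([cv2.resize(im[50:280,220:430],None,fx=2,fy=2),cv2.resize(grab_frame("scene")[160:230,270:380],None,fx=3,fy=6.5714,interpolation=cv2.INTER_CUBIC)]))
E
```

```text
10.0 [633.68322859  26.89338214  63.85845253] [-0.93128602 -0.00733587  0.92101911] 68.16901015333463
```

View pics/w4c.png

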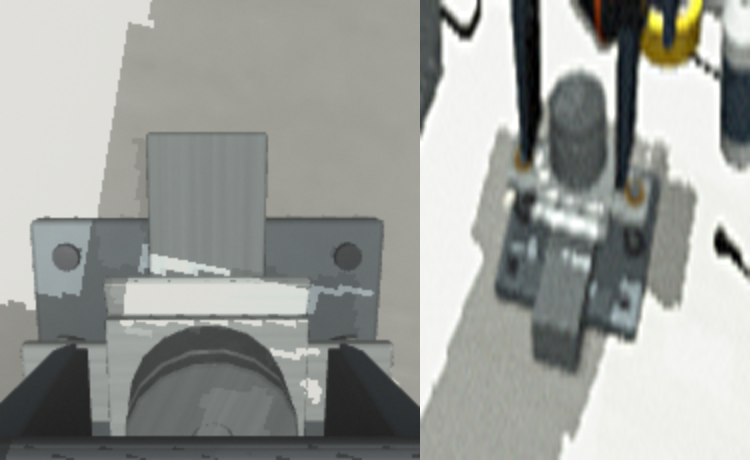

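The weight stands on the dome and the fingers are clear of it on both sides. I'll go straight up, then over to the blade.

Emit:
step_arm(plan=[[[0,0,-2,0,0.75],[0,0,-5,0,0.75],[0,0,-8,0,0.75],[0,0,-8,0,1],[5,-2,-8,0,1],[10,-4,-8,0.05,1],[15,-6.5,-8,0.1,1],[20.5,-9.1,-8,0.157,1],[20.5,-9.1,-7,0.157,1],[20.5,-9.1,-6,0.157,1],[20.5,-9.1,-6,0.157,1],[20.5,-9.1,-6,0.157,1]]])

```text
time_s: 11.6
ee_pos: [452.2, -103.2, 123.5]
ee_rot: [180.0, -0.0, -177.2]
force: [-0.3, -0.0, 0.9]
gripper_width: 91.3
gripper_force: 0.0
```

```bash
python3 - <<'E'
from h import *
s=state();C=cam("wrist");im=grab_frame("wrist");cv2.imwrite("pics/w5.png",im)
print(s["time_s"],s["ee_pos"],s["ee_rot"],proj(C,[452,-104.5,36]))
sc=grab_frame("scene");cv2.imwrite("pics/sc5.png",sc)
cv2.imwrite("pics/w5c.png",np.hstack([im[60:400,100:540],cv2.resize(sc[160:228,270:360],None,fx=4,fy=5,interpolation=cv2.INTER_CUBIC)]))
E
```

```text
11.6 [ 452.20301735 -103.24050977  123.4871531 ] [ 1.79985963e+02 -1.31023830e-02 -1.77212562e+02] [320.40856114 215.02578132]
```

View pics/w5c.png

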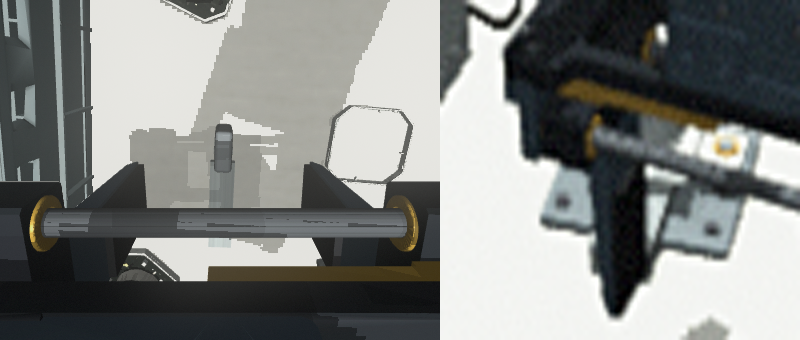

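The wrist view shows the handle top spanning about (314–334, 187–232), centre (324,210), and the blade tip near (320,306) below the bar. The arm blocks the scene view of the weight.

```bash
python3 - <<'E'
from h import *
C=cam("wrist");s=state();R=Ro.from_euler("xyz",s["ee_rot"],degrees=True).as_matrix()
im=cv2.imread("pics/w5.png");g=cv2.cvtColor(im,cv2.COLOR_BGR2GRAY)
for v in (184,186,188,190,200,210,220,228,231,233): 
    row=g[v,300:350].astype(int);d=np.diff(row);print(v,300+d.argmin(),300+d.argmax(), row[24])
for v in (240,250,260,300,304,308): print(v,g[v,300:345:3])
T=lambda uv,z:R.T@(ray(C,uv,z)-s["ee_pos"])
for uv,z in [((324,187),36),((324,209.5),36),((324,232),36),((320,307),2)]: print(T(uv,z).round(1),ray(C,uv,z).round(1))
E
```

```text
184 316 329 84
186 315 331 76
188 315 331 77
190 314 332 77
200 330 332 158
210 313 332 100
220 309 331 107
228 313 331 105
231 315 330 92
233 307 333 120
240 [166 165 165 145 135 132 137 122 120 120 121 119 148 148 149]
250 [148 148 148 135 122 120 124 120 119 119 120 127 150 150 148]
260 [149 148 166 127 122 120 122 122 118 119 118 142 148 148 148]
300 [226 226 227 200 201 210 208 208 202 203 203 227 227 166 165]
304 [227 226 227 199 200 210 208 208 201 202 205 227 227 227 227]
308 [226 227 227 227 226 227 227 227 226 226 226 227 226 227 226]
[22.6  1.5 87.8] [ 429.5 -102.9   36. ]
[ 4.7  1.5 87.8] [ 447.4 -102.1   36. ]
[-14.    1.6  87.8] [ 466.  -101.1   36. ]
[-103.8   -2.2  121.9] [ 555.9 -100.6    2. ]
```

Emit:
step_arm(plan=[[[0.25,0,5,0.02,1],[0.25,0,8.5,0.02,1],[0.25,0,9.6,0.02,1],[0.25,0,9.6,0.02,1],[0.25,0,9.6,0.02,1],[0.25,0,9.6,0.02,0],[0.25,0,9.6,0.02,0],[0.25,0,9.6,0.02,0],[0.25,0,9.6,0.02,0],[0.25,0,9.6,0.02,0],[0.25,0,9.6,0.02,0],[0.25,0,9.6,0.02,0],[0.25,0,9.6,0.02,0],[0.25,0,9.6,0.02,0],[0.25,0,9.6,0.02,0]]], newtons=40)

```text
time_s: 13.58
ee_pos: [448.9, -103.9, 27.8]
ee_rot: [180.0, 0.0, -178.4]
force: [0.2, -0.4, -0.2]
gripper_width: 13.7
gripper_force: 40.0
```

Emit:
step_arm(plan=[[[0,0,-4,0,0],[0,0,-7,0,0],[0,0,-7,-0.09,0],[-1.5,4,-7,-0.176,0],[-4.3,10,-7,-0.176,0],[-4.3,10,-7,-0.176,0],[-4.3,10,-5,-0.176,0],[-4.3,10,-5,-0.176,0],[-4.3,10,-5,-0.176,0],[-4.3,10,-5,-0.176,0]]])

```text
time_s: 14.82
ee_pos: [489.5, -3.3, 78.4]
ee_rot: [-180.0, 0.1, -168.4]
force: [1.3, -0.2, -0.9]
gripper_width: 13.9
gripper_force: 40.0
```

```bash
python3 - <<'E'
from h import *
s=state();C=cam("top");im=grab_frame("top")
print(s["time_s"],s["ee_pos"],s["ee_rot"],s["force"])
w=grab_frame("wrist");cv2.imwrite("pics/w6.png",w);cv2.imwrite("pics/t6.png",im)
cv2.imwrite("pics/c6.png",np.hstack([cv2.resize(im[110:210,260:360],None,fx=4,fy=4,interpolation=cv2.INTER_CUBIC),cv2.resize(w[150:350,220:420],None,fx=2,fy=2)]))
E
```

```text
14.825 [489.4537329   -3.25474193  78.44758397] [-1.79985997e+02  6.27559872e-02 -1.68401230e+02] [ 1.25083727 -0.23809928 -0.93383683]
```

View pics/c6.png

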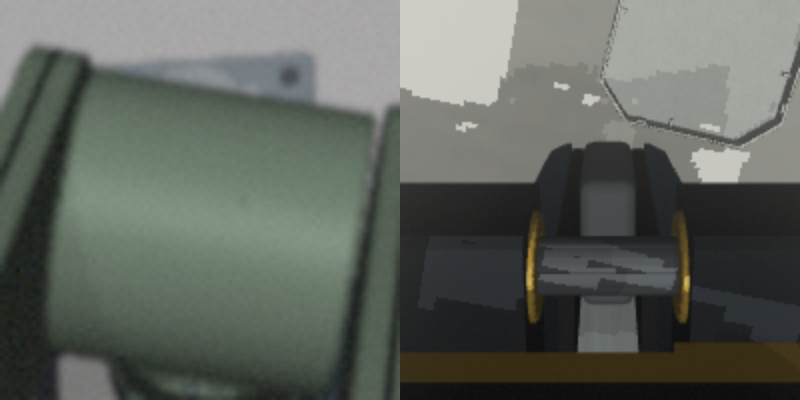

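```bash
python3 - <<'E'
from h import *
C=cam("wrist");s=state();R=Ro.from_euler("xyz",s["ee_rot"],degrees=True).as_matrix();z=s["ee_pos"][2]
for uv in [(324,300),(324,241)]: print((R.T@(ray(C,uv,z+8.2)-s["ee_pos"])).round(1))
x=np.array([np.cos(np.radians(11.7)),np.sin(np.radians(11.7))]);y=np.array([-x[1],x[0]])
d=s["ee_pos"][:2]-np.array([612.9,22.7]); print(d@x,d@y)
E
```

```text
[-16.1   1.2  -8.2]
[15.7  1.2 -8.2]
-126.1629074269864 -0.24451560454935262
```

Emit:
step_arm(plan=[[[0,0,1.5,0,0],[0,0,2.7,0,0],[0,0,2.7,0,0],[0,0,2.7,0,0],[0,0,2.7,0,0]]])

```text
time_s: 15.55
ee_pos: [489.5, -2.8, 51.2]
ee_rot: [-180.0, 0.1, -168.4]
force: [0.4, 0.2, -1.1]
gripper_width: 14.0
gripper_force: 40.0
```

Emit:
step_arm(plan=[[[0,0,0.1,0,0],[0,0,0.1,0,0],[0,0,0.1,0,0]]])

```text
time_s: 15.92
ee_pos: [489.2, -2.8, 49.9]
ee_rot: [180.0, 0.0, -168.4]
force: [-0.2, -1.1, -1.1]
gripper_width: 13.8
gripper_force: 40.0
```

Emit:
step_arm(plan=[[[0,0,0.1,0,0],[0,0,0.1,0,0],[0,0,0.1,0,0]]])

```text
time_s: 16.3
ee_pos: [489.2, -2.8, 48.8]
ee_rot: [180.0, 0.0, -168.4]
force: [0.3, -0.4, -1.9]
gripper_width: 13.9
gripper_force: 40.0
```

Emit:
step_arm(plan=[[[0,0,0.07,0,0],[0,0,0.07,0,0],[0,0,0.07,0,0]]])

```text
time_s: 16.68
ee_pos: [489.2, -2.8, 48.2]
ee_rot: [180.0, 0.0, -168.4]
force: [0.1, -0.1, -0.6]
gripper_width: 13.9
gripper_force: 40.0
```

Emit:
step_arm(plan=[[[0,0,0.04,0,0],[0,0,0.04,0,0],[0,0,0.04,0,0]]])

```text
time_s: 17.05
ee_pos: [489.2, -2.7, 47.8]
ee_rot: [180.0, 0.0, -168.4]
force: [-0.2, 0.4, -0.2]
gripper_width: 14.3
gripper_force: 40.0
```

Emit:
step_arm(plan=[[[0,0,0.04,0,0],[0,0,0.04,0,0],[0,0,0.04,0,0]]])

```text
time_s: 17.42
ee_pos: [489.2, -2.8, 47.6]
ee_rot: [180.0, 0.0, -168.4]
force: [-2.4, 0.3, 5.4]
gripper_width: 13.7
gripper_force: 40.0
```

Emit:
step_arm(plan=[[[0,0,0.03,0,0],[0,0,0.03,0,0],[0,0,0.03,0,0]]])

```text
time_s: 17.8
ee_pos: [489.2, -2.8, 47.6]
ee_rot: [-180.0, 0.0, -168.4]
force: [-3.6, 0.2, 7.4]
gripper_width: 14.1
gripper_force: 40.0
```

Emit:
step_arm(plan=[[[0,0,-0.03,0,0],[-0.5,0,-0.03,0,0],[-1.0,0,-0.03,0,0],[-1.5,0,-0.03,0,0],[-2.0,0,-0.03,0,0],[-2.5,0,-0.03,0,0],[-3.0,0,-0.03,0,0],[-3.0,0,-0.03,0,0],[-3.0,0,-0.03,0,0]]])

```text
time_s: 18.92
ee_pos: [517.6, 3.2, 47.6]
ee_rot: [180.0, -0.1, -168.3]
force: [-4.0, -0.2, 7.6]
gripper_width: 13.5
gripper_force: 40.0
```

Emit:
step_arm(plan=[[[-0.4,0,-0.03,0,0],[-0.8,0,-0.03,0,0],[-1.2,0,-0.03,0,0],[-1.6,0,-0.03,0,0],[-1.6,0,-0.03,0,0],[-1.6,0,-0.03,0,0]]])

```text
time_s: 19.68
ee_pos: [533.7, 6.5, 47.7]
ee_rot: [180.0, -0.1, -168.3]
force: [-3.8, -1.2, 7.1]
gripper_width: 13.7
gripper_force: 40.0
```

Emit:
step_arm(plan=[[[-0.2,0,0,0,0],[-0.4,0,0,0,0],[-0.4,0,0,0,0],[-0.4,0,0,0,0]]])

```text
time_s: 20.18
ee_pos: [536.9, 7.1, 47.7]
ee_rot: [180.0, -0.2, -168.4]
force: [-4.9, -1.6, 8.5]
gripper_width: 13.9
gripper_force: 40.0
```

Emit:
step_arm(plan=[[[-0.2,0,0,0,0],[-0.4,0,0,0,0],[-0.4,0,0,0,0],[-0.4,0,0,0,0]]])

```text
time_s: 20.68
ee_pos: [540.7, 8.0, 47.8]
ee_rot: [180.0, -0.2, -168.3]
force: [-4.7, -0.6, 8.5]
gripper_width: 13.7
gripper_force: 40.0
```

Emit:
step_arm(plan=[[[0,0,-0.05,0,0],[0,0,-0.05,0,0],[0,0,-0.05,0,0]]])

```text
time_s: 21.05
ee_pos: [542.3, 8.2, 47.8]
ee_rot: [180.0, 0.0, -168.4]
force: [0.2, -0.1, -0.3]
gripper_width: 13.9
gripper_force: 40.0
```

Emit:
step_arm(plan=[[[-0.2,0,0,0,0],[-0.4,0,0,0,0],[-0.4,0,0,0,0],[-0.4,0,0,0,0]]])

```text
time_s: 21.55
ee_pos: [546.0, 9.0, 48.1]
ee_rot: [180.0, -0.0, -168.4]
force: [0.8, 1.0, -2.0]
gripper_width: 13.7
gripper_force: 40.0
```

Emit:
step_arm(plan=[[[0,0,0.03,0,0],[-0.2,0,0.03,0,0],[-0.3,0,0.03,0,0],[-0.3,0,0.03,0,0],[-0.3,0,0.03,0,0]]])

```text
time_s: 22.18
ee_pos: [548.9, 9.6, 47.8]
ee_rot: [180.0, -0.0, -168.4]
force: [1.5, -0.1, -1.4]
gripper_width: 13.7
gripper_force: 40.0
```

Emit:
step_arm(plan=[[[-0.2,0,0,0,0],[-0.3,0,0,0,0],[-0.3,0,0,0,0],[-0.3,0,0,0,0]]])

```text
time_s: 22.68
ee_pos: [551.8, 10.1, 47.8]
ee_rot: [180.0, 0.0, -168.4]
force: [-0.3, 0.4, -1.0]
gripper_width: 13.5
gripper_force: 40.0
```

Emit:
step_arm(plan=[[[-0.2,0,0,0,0],[-0.3,0,0,0,0],[-0.3,0,0,0,0],[-0.3,0,0,0,0]]])

```text
time_s: 23.18
ee_pos: [554.8, 10.8, 47.8]
ee_rot: [180.0, -0.0, -168.4]
force: [-0.3, 0.4, -1.9]
gripper_width: 13.8
gripper_force: 40.0
```

Emit:
step_arm(plan=[[[-0.2,0,0,0,0],[-0.3,0,0,0,0],[-0.3,0,0,0,0],[-0.3,0,0,0,0]]])

```text
time_s: 23.68
ee_pos: [557.2, 11.3, 47.8]
ee_rot: [180.0, -0.1, -168.4]
force: [-3.9, -1.7, 0.6]
gripper_width: 13.9
gripper_force: 40.0
```

Emit:
step_arm(plan=[[[-0.2,0,0,0,0],[-0.3,0,0,0,0],[-0.3,0,0,0,0],[-0.3,0,0,0,0]]])

```text
time_s: 24.18
ee_pos: [559.2, 11.8, 47.8]
ee_rot: [180.0, -0.2, -168.4]
force: [-6.4, -0.7, 4.6]
gripper_width: 13.9
gripper_force: 40.0
```

Emit:
step_arm(plan=[[[-0.2,0,0,0,0],[-0.4,0,0,0,0],[-0.4,0,0,0,0],[-0.4,0,0,0,0],[-0.4,0,0,0,0]]])

```text
time_s: 24.8
ee_pos: [560.7, 12.2, 47.8]
ee_rot: [180.0, -0.5, -168.3]
force: [-12.3, -3.3, 9.8]
gripper_width: 13.7
gripper_force: 40.0
```

Emit:
step_arm(plan=[[[0,0,-0.05,0,0],[0,0,-0.05,0,0],[0,0,-0.05,0,0],[0,0,-0.05,0,0]]])

```text
time_s: 25.3
ee_pos: [561.3, 12.4, 47.8]
ee_rot: [180.0, -0.4, -168.3]
force: [-10.3, -3.4, 5.1]
gripper_width: 14.3
gripper_force: 40.0
```

```bash
python3 - <<'E'
from h import *
s=state();im=grab_frame("scene");print(s["ee_pos"],s["ee_rot"],s["force"])
w=grab_frame("wrist");t=grab_frame("top")
cv2.imwrite("pics/c7.png",np.hstack([cv2.resize(im[150:230,270:370],None,fx=4,fy=5,interpolation=cv2.INTER_CUBIC),np.vstack([cv2.resize(w,(380,200)),cv2.resize(t[90:210,240:380],(380,200),interpolation=cv2.INTER_CUBIC)])]))
E
```

```text
[561.32755457  12.36616242  47.80633937] [ 179.9514098    -0.40869427 -168.34648191] [-10.33006903  -3.44353577   5.05789389]
```

View pics/c7.png

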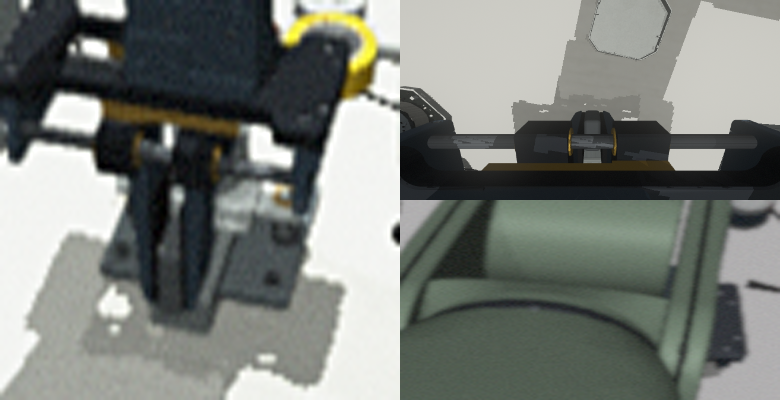

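The arm hides the weight in this view, with only the gripper and the lower plate's front showing. The axial drag of about 10 N with a light down force means the plate is resting on the blade. I'll take off the down force and go a little deeper.

Emit:
step_arm(plan=[[[0,0,-0.04,0,0],[0,0,-0.04,0,0],[-0.2,0,-0.04,0,0],[-0.4,0,-0.04,0,0],[-0.4,0,-0.04,0,0],[-0.4,0,-0.04,0,0]]])

```text
time_s: 26.2
ee_pos: [565.6, 13.4, 47.8]
ee_rot: [179.9, -0.4, -168.3]
force: [-6.9, -1.2, 1.3]
gripper_width: 13.7
gripper_force: 40.0
```

Emit:
step_arm(plan=[[[0,0,0,0,0],[0,0,0,0,0],[0,0,0,0,0],[0,0,0,0,0],[0,0,0,0,0],[0,0,0,0,0]]])

```text
time_s: 26.95
ee_pos: [565.6, 13.4, 47.8]
ee_rot: [179.9, -0.4, -168.3]
force: [-7.3, -1.7, 1.4]
gripper_width: 13.8
gripper_force: 40.0
```

```bash
python3 -c "
from workcell import *
print(job_done())"
```

```text
the job is handed in; nothing more can be done
None
```

The job is handed in, with no verdict returned: the weight was balanced on the dome and let go, and the blade is held still about 56 mm past the mouth, dragging at about 7 N. I estimate the upper plate is raised about 0.4 mm. The arm blocked every view of the weight after I moved to the blade, so that it's still balanced is inferred from the drag force, not seen.

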